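# Draw a sagging barrel bolt and hold the router guard's gate ajar

## Task

First pick up the blue oil tin that has fallen over in front of the router guard's gate and stand it upright on its round cork mat. Then take the sagging barrel bolt by its red-headed handle, lift it over the keeper's bent-up lip while you pull it back all the way - do not force it against the keeper - and then swing the gate open towards you to about thirty degrees without flinging it wide. The gate springs shut by itself, so finish still holding it steady at that opening; leave everything else on the bench where it is.

Things in the scene. Friction and masses are not known exactly. Their poses are not given: they have to be found in the camera images.
- tin_center (a point): Centre of the square blue oil tin (paper label band, black screw cap): 48 x 48 mm in section, 145 mm from foot to cap top (cap 26 mm across, 15 mm high), about 0.3 kg. x axis runs from foot to cap; the foot is 72.5 mm from here along -x. It starts lying flat on the bench 110 to 200 mm in front of the gate, cap towards the robot's left, give or take 45 degrees.
- mat: Round cork mat, 120 mm across, 4 mm thick, fixed to the bench to the left or the right of the gate. Origin at the centre of its underside, on the bench.
- bolt_knob (a point): Grip point on the bolt's handle, a level steel shank 12 mm thick sticking out from the gate towards the robot. x points square into the gate, y the way the bolt is drawn (robot's left), z up. The point is on the shank's axis 48 mm out from the gate's face (shank free from 28 to 68 mm out, then a red head 24 mm across), 155 mm above the bench as the bolt sags; moves with bolt and gate.
- bolt_draw (a joint): Travel of the bolt along its rod: 0 fully shot into the keeper (starts at 0 to 3 mm), 0.05 m fully drawn. About 1 N of rubbing. The nose is clear of the keeper from 0.034 m.
- bolt_lift (a joint): Height of the sagging rod in its slack straps, m: 0 hanging (it drops back by its weight), 0.012 lifted to the stop. A worn notch under the rod sits over the keeper's bent-up lip: unless lifted by more than 5 mm (8 to 11 is good) the bolt catches within 4 mm of draw. Keep it lifted until bolt_draw exceeds 0.034 m.
- gate_swing (a joint): Angle of the gate, rad: 0 shut, grows as it swings out towards the robot. Spring hinges close it with about 0.45 N m when shut and 0.7 N m at 0.5 rad. The bolt must be drawn clear of the keeper before it can swing.
- gate_hinge (a point): Point on the gate's upright hinge axis, on the robot's left end of the gate, 155 mm above the bench. Axes as for bolt_knob. The gate leaf is 300 mm wide from this axis to its free edge, 18 mm thick, from 12 to 200 mm above the bench: a pale wooden frame with a clear pane.
- gate: The gate leaf with the bolt on it. Origin on the hinge axis at bench level; axes as for gate_hinge.
- tin: The blue oil tin; origin under its middle as it lies (24 mm from tin_center along -z), axes as for tin_center.
- bolt: The barrel bolt (0.25 kg): steel rod 16 mm thick, 177 mm long, with the red-headed handle. Guide straps stand 28 mm out from the gate's face, 23 mm right and 67 mm left of the shank when the bolt is shot. Its origin lies on the gate's hinge axis, not on the rod: use bolt_knob.
- keeper: Bent steel staple on the post right of the gate, holding the bolt's nose, its near lower edge bent up as a lip. Fixed. It stands 34 mm out from the gate's face and begins 46 mm right of the shot bolt's shank. Origin at bench level under the middle of the gateway, in the plane of the gate's face; axes as for a shut gate.
- drill: Bystander: cordless drill standing on its battery, 225 mm high, at the right of the bench. Leave it alone.
- caliper: Bystander: steel vernier caliper lying on the bench, 235 mm long; origin at its jaws. Leave it alone.
- ornament_a: Bystander: sawn wave ornament of striped ply, 140 x 40 x 16 mm, on the other side of the gate from the mat. Leave it alone.
- ornament_b: Bystander: shorter sawn wave ornament, 100 x 40 x 16 mm. Leave it alone.
- marker: Bystander: white marker pen with a blue cap, 120 mm long. Leave it alone.
Not all that is in view belongs to the job. Leave any yellow look-alike of the tin alone. Of the things shaped like the mat, the cork one is meant.

How it is judged (in metres and radians):
On the way, in this order (a step that is already met when the one before it is completed fails the run):
1. the tin stands upright on the cork mat, let go (angle between tin_center's own x axis and vertical below 0.1 rad and horizontal distance between tin_center and mat below 0.04 m and height (world z) of tin_center between 0.068 and 0.084 m and contact force between the fingers and tin below 0.1 N and linear speed of tin below 0.02 m/s), for 0.2 s.
2. the bolt is lifted and drawn back clear of the keeper while the gate is still shut (value of joint bolt_draw above 0.034 m and value of joint gate_swing below 0.1 rad).
At the end, for the whole second after the job is handed in: The fingers alone hold the gate still, by leaf or bolt, open 22 to 40 degrees (0.38 to 0.70 rad), the bolt drawn at least 38 of its 50 mm; the tin stands upright (within 6 degrees) and at rest on the mat, its centre within 40 mm of the mat's (value of joint gate_swing between 0.38 and 0.7 rad and velocity of joint gate_swing between -0.1 and 0.1 rad/s and value of joint bolt_draw above 0.038 m and contact force between the fingers and gate above 0.5 N and contact force between each of tin, drill and gate below 0.1 N and angle between tin_center's own x axis and vertical below 0.1 rad and horizontal distance between tin_center and mat below 0.04 m and height (world z) of tin_center between 0.068 and 0.084 m and linear speed of tin below 0.02 m/s); the arm keeps its last pose, push and grip.
It fails at once if the bolt is forced against the keeper (over 35 N) (contact force between bolt and keeper above 35 N).
It fails at once if the gate is flung wide, past 0.95 rad (value of joint gate_swing above 0.95 rad).
It fails at once if the tin is dropped onto the mat (linear speed of tin above 0.6 m/s and horizontal distance between tin_center and mat below 0.06 m and contact force between the fingers and tin below 0.1 N).
It fails at once if a bystander is moved by more than 25 mm (distance of any of drill, caliper, ornament_a, ornament_b, marker from where it was at the start of the episode above 0.025 m).
It also fails if it takes over 64 s, if anything falls off the work surface, if the arm or the gripper's body presses on something with over 40 N, if the wrist force passes 120 N, or if a joint passes its speed limit or range.

## Robot

A 6-joint arm with a two-finger parallel gripper is mounted at the origin on the work surface. World frame = base frame: x ahead of the robot, y to its left, z up, the work surface at z = 0. Lengths are in m, angles in degrees, forces in N, time in s.
With the tool pointing down it reaches from about 0.3 to 0.75 m from the base axis. Payload 8.5 kg.
Tool frame: the origin (TCP) lies at the very end of the fingers, on their centre line; the grasp point (between the pads) lies env.pinch_z behind it (env.pinch_z is the distance from the TCP to the grasp point, in m); z points along the fingers, y is the line along which they close (so a half turn about z gives the same grasp; the last joint's range is limited). The gripper opens to 85 mm and grips with 20 to 120 N. Pads are 22 mm wide; open, the fingers measure 114 mm over their backs; the gripper's body (76 mm by 85 mm) begins 54 mm behind the grasp point. The pads swing forward as they close: fully open they stand 13 mm farther back than shut.
Start: joints at [-80.804, 21.807, 74.336, -0, 83.858, -12.336], TCP at [0.202, -0.512, 0.231] pointing down, gripper open.
Joint ranges: [-178.18, 178.18], [-50.72, 133.34], [12.68, 142.11], [-81.47, 261.47], [9.98, 163.14], [-165.26, 165.26]. Speed limits (degrees/s): [136.94, 136.94, 180, 180, 180, 180].

## Interface

Orientations are given as a 3x3 rotation matrix whose columns are the frame's x, y, z axes.
In Python, from rig import telemetry, get_image, env gives the robot as it stands. The module is installed in compiled form; this text tells all that it offers.
- The arm moves only by the tool apply_moves, never from a script. Its argument "series" is a list of rows, each a list of 7 numbers: the shift along the tool's x, y, z in mm, then the turn, a rotation vector about the tool's x, y, z in degrees, then the opening, from 0 (shut) to 1 (fully open). A call has 1 to 12 rows; each row shifts and turns the commanded pose from where the row before left it, along the tool's axes as they then stand; what a row does not reach is not made up. A row lasts 1/8 s, in which the tool goes at most 62.5 mm and 10.7 degrees, less where a joint would pass 70% of its speed; a pose out of reach is approached as far as the arm can. A call with a gripper value outside its range is refused whole. The fingers move at their own pace and stop on an object; "grip_force" is the grip in N (left out, the last holds). Time passes only in rows, so rows that do not move let the fingers close. It gives the time, the measured TCP pose, the force, the opening and the grip force at its end, in the units of the state.
- telemetry.observe(): the state, without advancing time (a new reading comes with each control period).
- get_image(name): name is "scene" or "top" or "wrist"; returns a dict with "frame" (420x560x3 uint8, red, green, blue), "z_map" (420x560 float32, m along the optical axis (not along the pixel's ray), 0 where there is no reading), "vertical_fov" (degrees; the focal length in pixels is half the picture's height over the tangent of half this angle, whatever the lens; pixels are square), "cx", "cy" (the principal point, pixels), "eye" and "attitude" of the camera in the world; the wrist camera has in their place "mount" (4x4, takes a point from camera to tool coordinates, whose origin is the TCP and whose axes are the flange's). Camera axes: x right, y up, looking along -z (the intrinsics and any distortion apply to the point x, -y, -z); pixel columns grow to the right and rows downward; lengths in m; the calibration is good to about 2 mm. A picture is of the moment at which its call begins: read the wrist's pose just before it.
- env.close_job(): hands the job in; it is judged then, once.
The state is a dict: "time_s": time; "q": joint angles; "qvel": joint speeds; "joint_efforts": joint torques, N m; "position": TCP position; "tool_rot": TCP orientation; "ft_force": force on the tool from outside, world axes, zero at the start; "wrist_torque": the same for the moment, N m; "grip_width": finger opening in m; "gripper_force": force on a finger pad.
Only numpy, scipy, OpenCV 4.12 (cv2) and the standard library are available. Lean on these libraries where they do the work, as an engineer would, in place of code of your own. Each camera call takes 0.05 s, during which the arm holds its last target. There are 200 camera calls.

## Working session

There is one attempt and no reset: what is moved stays moved. The work goes in short steps, Python scripts to look and compute and a tool call to move; the robot and the scene stay as the last step left them, time stands still between calls to the robot, and variables do not carry over. Pictures are saved under pics/ and viewed, at most 10 in all, crops included, and the job is handed in when it is done.

Besides the shell and the picture viewer there is one more tool, called after ">>>" as name(argument=value, ...), one argument or row to a line, values as JSON. apply_moves: Moves the arm, as the interface text tells. Its arguments: {"type":"object","properties":{"series":{"type":"array"},"grip_force":{"type":"number"}},"required":["series"]}

```bash
mkdir -p pics
cat > h.py <<'E'
import numpy as np, cv2
from rig import telemetry, get_image, env
def snap(n):
    s=telemetry.observe(); im=get_image(n)
    if n=="wrist":
        M=np.eye(4); M[:3,:3]=s["tool_rot"]; M[:3,3]=s["position"]; T=M@np.array(im["mount"])
    else:
        T=np.eye(4); T[:3,:3]=im["attitude"]; T[:3,3]=im["eye"]
    np.savez(f"{n}.npz",f=im["frame"],z=im["z_map"],T=T,k=[im["vertical_fov"],im["cx"],im["cy"]])
    return im
def cloud(n):
    d=np.load(f"{n}.npz"); z=d["z"]; fov,cx,cy=d["k"]; f=210/np.tan(np.radians(fov/2))
    v,u=np.mgrid[0:420,0:560]
    P=np.stack([(u-cx)/f*z,-(v-cy)/f*z,-z],-1)@d["T"][:3,:3].T+d["T"][:3,3]
    P[z==0]=np.nan
    return d["f"],P
E
python3 - <<'E'
from h import *
for n in("scene","top"):
    im=snap(n); print({k:v for k,v in im.items() if k not in("frame","z_map")})
    cv2.imwrite(f"pics/{n}0.png",cv2.resize(im["frame"][...,::-1],(800,600)))
print(env.pinch_z, telemetry.observe())
E
```

```text
{'vertical_fov': 55.648286133047364, 'cx': 274.29355766457223, 'cy': 211.7607236278281, 'eye': array([0.91679183, 0.6272645 , 0.94098563]), 'attitude': array([[-0.84493355, -0.38868507,  0.36743872],
       [ 0.53478795, -0.60178176,  0.59317836],
       [-0.00944165,  0.69769809,  0.71632969]])}
{'vertical_fov': 47.99814336825403, 'cx': 276.6166040052956, 'cy': 207.55693688284956, 'eye': array([ 0.28175266, -0.06821395,  1.45933089]), 'attitude': array([[ 0.00426029,  0.98855466, -0.15080296],
       [-0.99979068,  0.00722851,  0.01914008],
       [ 0.02001109,  0.15068986,  0.98837853]])}
0.0187 {'time_s': 0.1, 'q': array([-8.08029905e+01,  2.18356025e+01,  7.43801711e+01, -2.21557829e-04,
        8.38589856e+01, -1.23376452e+01]), 'qvel': array([-0.01193921, -0.01406306, -0.23320476,  0.02710917,  0.0688226 ,
        0.02634297]), 'joint_efforts': array([ 4.17670584e-03, -4.49216080e+01, -2.31658369e+01, -1.67831595e-04,
        3.63126026e-03,  1.39448406e-05]), 'position': array([ 0.20182042, -0.51133767,  0.23078925]), 'tool_rot': array([[ 9.30195600e-01,  3.67064164e-01, -2.12339715e-04],
       [ 3.67064122e-01, -9.30194750e-01,  1.28740356e-03],
       [ 2.75042425e-04, -1.27547942e-03, -9.99999149e-01]]), 'ft_force': array([-0.69188416,  0.42823645,  0.34842702]), 'wrist_torque': array([0.01082278, 0.05594612, 0.02173481]), 'gripper_force': 0.0, 'grip_width': 0.08517201818047097}
```

View pics/scene0.png

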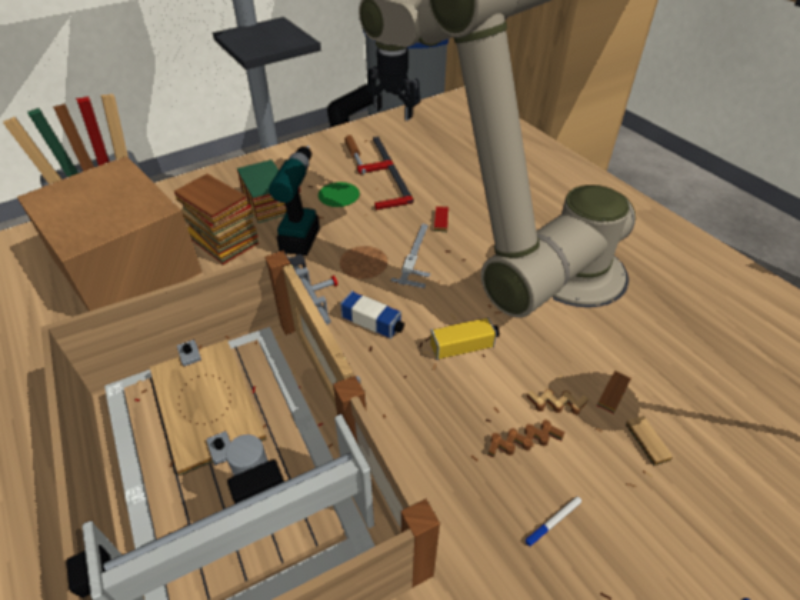

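View pics/top0.png

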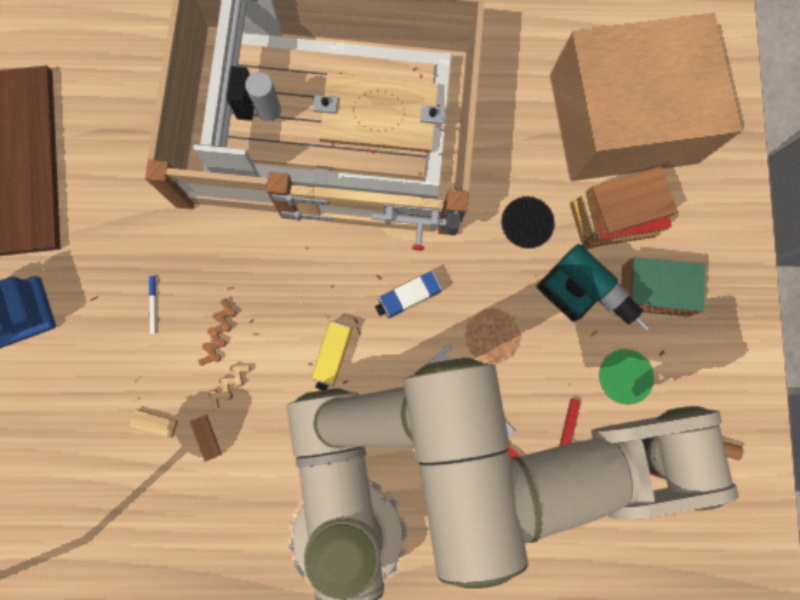

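The top view shows the blue tin at about (410,293), cap to the left. The cork mat is at (493,335), the red bolt head at (418,247), and the gate between posts (279,184) and (456,200). The drill is at (577,283), the caliper lies under the arm, and the yellow look-alike is at (332,352).

Run:
```python
from h import *
np.set_printoptions(precision=4,suppress=True)
F,P=cloud("top"); s=0.7
def reg(u0,u1,v0,v1):
    sl=np.s_[int(v0*s):int(v1*s),int(u0*s):int(u1*s)]
    return F[sl].astype(int).reshape(-1,3),P[sl].reshape(-1,3)
# tin
f,p=reg(370,450,262,325); m=(p[:,2]>0.035)
q=p[m]; print("tin n",m.sum(), np.median(q[:,2]))
r=cv2.minAreaRect((q[:,:2]*1000).astype(np.float32)); print(r, cv2.boxPoints(r))
b=m&(f[:,2]>f[:,0]+40); w=m&(f.min(1)>150); k=(f.max(1)<50)&(p[:,2]>0.015)
for n,mm in(("blue",b),("white",w),("black",k)): print(n,mm.sum(),p[mm].mean(0))
# mat
f,p=reg(455,530,300,370); m=(p[:,2]>-0.01)&(p[:,2]<0.012)&(f[:,0]<172)&(f[:,0]>f[:,2]+25)
print("bench z",np.nanmedian(reg(280,380,255,275)[1],axis=0))
c,R=cv2.minEnclosingCircle((p[m][:,:2]*1000).astype(np.float32)); print("mat",m.sum(),c,R,p[m].mean(0))
for a in ("top","scene"):
    F,P=cloud(a); f=F.astype(int); m=(f[...,0]>120)&(f[...,1]<70)&(f[...,2]<70)&(P[...,2]>0.12)&(P[...,2]<0.2)
    q=P[m]; q=q[(abs(q[:,1]+0.15)<0.15)]; print(a,"red",len(q)); print(q[:40] if len(q) else "")
F,P=cloud("top")
# gate leaf top: height 0.2
m=(abs(P[...,2]-0.2)<0.006); v,u=np.where(m); q=P[m]; print("z .2 pts",len(q))
g=q[(v>125)&(v<165)&(u>195)&(u<330)]; 
for y in np.arange(-.3,.3,.02):
    a=g[abs(g[:,1]-y)<.01]
    if len(a): print(round(y,2),len(a),a[:,0].min(),a[:,0].max())
cv2.imwrite("pics/gate.png",np.hstack([cv2.resize(F[110:200,190:340,::-1],None,fx=5,fy=5,interpolation=2)]))
```

```text
tin n 711 0.04852689996394277
((502.8515319824219, -119.92703247070312), (48.62659454345703, 144.25636291503906), 27.35955047607422) [[ 448.1097  -67.0408]
 [ 514.4061 -195.1607]
 [ 557.5933 -172.8132]
 [ 491.297   -44.6934]]
blue 283 [ 0.5029 -0.1241  0.0487]
white 323 [ 0.507  -0.1295  0.0487]
black 22 [ 0.4719 -0.0633  0.0369]
bench z [0.5766 0.0499 0.0009]
mat 1515 (435.7120056152344, -307.5191650390625) 103.65815734863281 [ 0.4358 -0.3052  0.0031]
top red 16
[[ 0.5803 -0.1304  0.1661]
 [ 0.5806 -0.1333  0.1651]
 [ 0.5798 -0.1359  0.1685]
 [ 0.5809 -0.1389  0.1642]
 [ 0.5795 -0.1414  0.17  ]
 [ 0.5768 -0.1303  0.169 ]
 [ 0.5779 -0.1333  0.1641]
 [ 0.5769 -0.1359  0.1689]
 [ 0.5762 -0.1385  0.1721]
 [ 0.5783 -0.1418  0.1629]
 [ 0.5783 -0.1446  0.1631]
 [ 0.5771 -0.1338  0.1549]
 [ 0.5764 -0.1364  0.1585]
 [ 0.5761 -0.1392  0.1596]
 [ 0.5754 -0.1418  0.163 ]
 [ 0.5756 -0.1447  0.1622]]
scene red 13
[[ 0.5804 -0.1438  0.1653]
 [ 0.5785 -0.1411  0.1665]
 [ 0.5794 -0.1398  0.164 ]
 [ 0.5784 -0.1351  0.1673]
 [ 0.5813 -0.1364  0.1638]
 [ 0.58   -0.1324  0.1663]
 [ 0.5818 -0.1359  0.160
[... 403 characters left out ...]
564494439042
-0.14 46 0.6506480842195507 0.6698176568663436
-0.12 50 0.6517372202123903 0.6719587855037129
-0.1 56 0.652938266488521 0.6747727351418027
-0.08 47 0.6554319508843984 0.6745414705050317
-0.06 45 0.6576658235182604 0.6767009865304712
-0.04 48 0.6595925424559974 0.6793126703309684
-0.02 49 0.6600030999187148 0.6791165967086878
0.0 51 0.6634561748049647 0.6833684211082371
0.02 50 0.665253228037457 0.6853804797077351
0.04 50 0.6658742099236064 0.6874449826407752
0.06 50 0.6692979494631643 0.6877783584545831
0.08 47 0.6709485490584046 0.6908280242742748
0.1 46 0.6726020699175604 0.6915134676917224
0.12 43 0.6737035720284248 0.700762794590371
0.14 8 0.6756553455842689 0.70042895064862
```

View pics/gate.png

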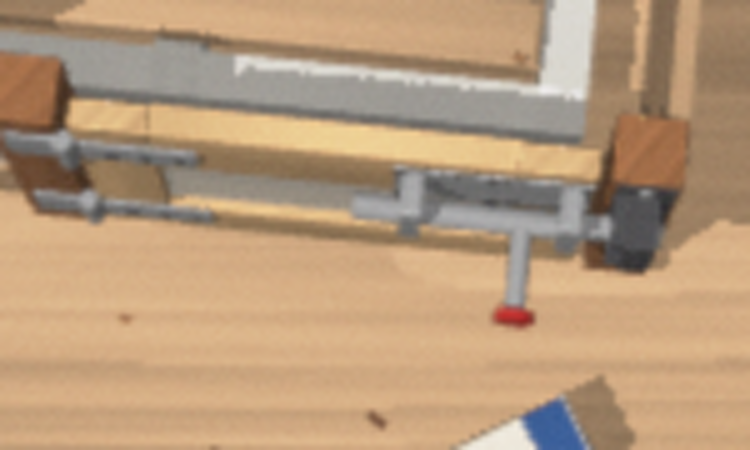

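The gate's face line slopes about 5°. The sagging handle lies in front of the face, and the keeper is at the right post.

```bash
cat >> h.py <<'E'
from scipy.spatial.transform import Rotation as Ro
np.set_printoptions(precision=4,suppress=True)
def plan(R0,p0,R1,p1,piv=None):
    """rotvec (tool frame, deg) and shifts (mm): rotate in place, then shift in new tool axes"""
    rv=np.degrees(Ro.from_matrix(R0.T@R1).as_rotvec())
    return rv, 1000*(R1.T@(p1-p0)), 1000*(R0.T@(p1-p0))
def cur():
    s=telemetry.observe(); return np.array(s["tool_rot"]),np.array(s["position"])
A=np.array([-.46,.888,0]); TIN=np.array([.503,-.120,.0245])
def graspR(t):
    t=np.radians(t); z=np.cos(t)*np.array([0,0,-1])-np.sin(t)*A; y=np.array([.888,.46,0]); 
    return Ro.from_matrix(np.stack([np.cross(y,z),y,z],1)).as_matrix()
E
python3 - <<'E'
from h import *
F,P=cloud("top"); f=F.astype(int)
for n,(u,v) in dict(c=(493.5,335),l=(465,335),r=(522,335),t=(493,308),b=(493,362)).items(): print(n,P[int(v*.7),int(u*.7)])
m=(f[...,0]>150)&(f[...,2]<90)&(f[...,1]>130)&(P[...,2]>.035)&(P[...,2]<.06)
q=P[m]; q=q[abs(q[:,1])<.12]; print("yellow",cv2.boxPoints(cv2.minAreaRect((q[:,:2]*1000).astype(np.float32))))
m=(P[...,2]>.05)&(P[...,1]<-.37)&(P[...,0]>.4)&(P[...,0]<.62); m[:150]=0;q=P[m];q=q[q[:,1]>-.56]
print("drill",q.min(0),q.max(0))
R0,p0=cur(); R1=graspR(25); g=TIN+.030*A; g[2]=.030; p1=g+.0187*R1[:,2]
print("tcp grasp",p1,"R",R1); print(plan(R0,p0,R1,p1+[0,0,.12])); print(1000*R1.T@np.array([0,0,-.12]))
E
```

```text
c [ 0.4221 -0.3088  0.0058]
l [ 0.423  -0.2481 -0.0065]
r [ 0.423 -0.372  0.001]
t [ 0.4825 -0.3108 -0.0004]
b [ 0.3636 -0.3083  0.0021]
yellow [[312.7012  34.8627]
 [427.2176  -1.7286]
 [440.9028  41.1007]
 [326.3864  77.6919]]
drill [ 0.4244 -0.56    0.0502] [ 0.6199 -0.4044  0.2335]
tcp grasp [ 0.4928 -0.1004  0.0131] R [[-0.4169  0.8879  0.1944]
 [ 0.8047  0.46   -0.3753]
 [-0.4226  0.     -0.9063]]
(array([-20.9204, -18.9208, -94.1642]), array([250.7066, 447.4306,  -9.0726]), array([ 421.5225, -275.327 ,   98.2042]))
[ 50.7172  -0.     108.7555]
```

>>> apply_moves(
  series=[
    [0,0,0,-2.09,-1.89,-9.42,1],
    [0,0,0,-2.09,-1.89,-9.42,1],
    [0,0,0,-2.09,-1.89,-9.42,1],
    [0,0,0,-2.09,-1.89,-9.42,1],
    [0,0,0,-2.09,-1.89,-9.42,1],
    [0,0,0,-2.09,-1.89,-9.42,1],
    [0,0,0,-2.09,-1.89,-9.42,1],
    [0,0,0,-2.09,-1.89,-9.42,1],
    [0,0,0,-2.09,-1.89,-9.42,1],
    [0,0,0,-2.09,-1.89,-9.42,1],
  ],
)

```text
time_s: 1.35
position: [0.2019, -0.5113, 0.231]
tool_rot: [[-0.422, 0.885, 0.196], [0.801, 0.465, -0.376], [-0.424, -0.002, -0.906]]
ft_force: [-0.9, -0.1, 0.2]
grip_width: 0.0852
gripper_force: 0.0
```

>>> apply_moves(
  series=[
    [25,44.7,-1,0,0,0,1],
    [25,44.7,-1,0,0,0,1],
    [25,44.7,-1,0,0,0,1],
    [25,44.7,-1,0,0,0,1],
    [25,44.7,-1,0,0,0,1],
    [25,44.7,-1,0,0,0,1],
    [25,44.7,-1,0,0,0,1],
    [25,44.7,-1,0,0,0,1],
    [25,44.7,-1,0,0,0,1],
    [25,44.7,-1,0,0,0,1],
    [0,0,0,0,0,0,1],
    [0,0,0,0,0,0,1],
  ],
)

```text
time_s: 2.85
position: [0.492, -0.1012, 0.1341]
tool_rot: [[-0.418, 0.888, 0.194], [0.804, 0.461, -0.376], [-0.423, -0.001, -0.906]]
ft_force: [-0.5, -0.2, 1.4]
grip_width: 0.0854
gripper_force: 0.0
```

Run:
```python
from h import *
s=telemetry.observe(); print(s["q"],s["time_s"])
im=snap("wrist"); cv2.imwrite("pics/w1.png",im["frame"][...,::-1])
F,P=cloud("wrist"); m=(P[...,2]>.042)&(P[...,2]<.054)
q=P[m]; q=q[np.linalg.norm(q[:,:2]-TIN[:2],axis=1)<.1]; print(len(q),np.median(q[:,2])); 
r=cv2.minAreaRect((q[:,:2]*1000).astype(np.float32)); print(r, cv2.boxPoints(r))
R0,p0=cur(); R1=graspR(25); g=TIN+.030*A; g[2]=.030; p1=g+.0187*R1[:,2]
print(p0,plan(R0,p0,R1,p1))
```

```text
[-15.979   19.4384 101.5945 -26.1577  44.3169 -26.8846] 2.85
8419 0.04833267724398499
((503.8209228515625, -127.19825744628906), (48.82278060913086, 128.73440551757812), 27.336145401000977) [[ 452.5775  -81.229 ]
 [ 511.6937 -195.5874]
 [ 555.0643 -173.1675]
 [ 495.9482  -58.8091]]
[ 0.4919 -0.1016  0.1344] (array([-0.0515,  0.0332,  0.0015]), array([ 51.8888,   1.435 , 109.6597]), array([ 51.9522,   1.5348, 109.6283]))
```

View pics/w1.png

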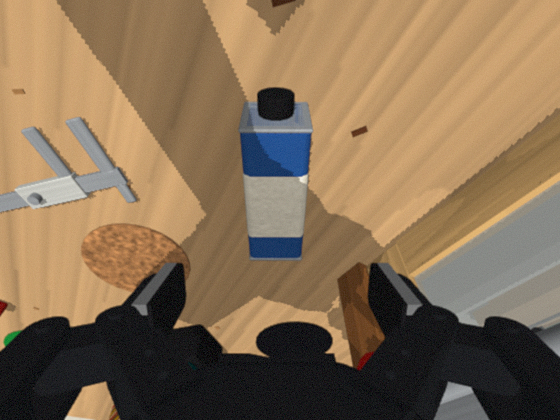

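The wrist view shows the tin centred at about (277,180), cap at (276,102), between the open fingers. The mat is at (135,255).

>>> apply_moves(
  series=[
    [6.5,-0.2,13.7,0,0,0,1],
    [6.5,-0.2,13.7,0,0,0,1],
    [6.5,-0.2,13.7,0,0,0,1],
    [6.5,-0.2,13.7,0,0,0,1],
    [6.5,-0.2,13.7,0,0,0,1],
    [6.5,0,13.7,0,0,0,1],
    [6.5,0,13.7,0,0,0,1],
    [6.5,0,13.7,0,0,0,1],
    [0,0,0,0,0,0,0],
    [0,0,0,0,0,0,0],
    [0,0,0,0,0,0,0],
    [0,0,0,0,0,0,0],
  ],
  grip_force=60,
)

```text
time_s: 4.4
position: [0.4912, -0.1013, 0.014]
tool_rot: [[-0.416, 0.888, 0.195], [0.804, 0.46, -0.377], [-0.425, -0.0, -0.905]]
ft_force: [-2.6, -2.3, 6.9]
grip_width: 0.0476
gripper_force: 62.5
```

>>> apply_moves(
  series=[
    [0,0,0,0,0,0,0],
    [0,0,0,0,0,0,0],
    [-4,0,-9,0,0,0,0],
    [-8,0,-17,0,0,0,0],
    [-8,0,-17,0,0,0,0],
    [-8,0,-17,0,0,0,0],
    [-8,0,-17,0,0,0,0],
    [-8,0,-17,0,0,0,0],
    [-8,0,-17,0,0,0,0],
    [-8,0,-17,0,0,0,0],
    [-8,0,-17,0,0,0,0],
  ],
)

```text
time_s: 5.78
position: [0.4907, -0.1007, 0.1735]
tool_rot: [[-0.418, 0.888, 0.194], [0.805, 0.46, -0.375], [-0.422, -0.001, -0.907]]
ft_force: [0.2, -0.5, -2.6]
grip_width: 0.0476
gripper_force: 62.1
```

```bash
cat >> h.py <<'E'
MAT=np.array([.423,-.310,0])
def standR(az,t=25):
    a=np.array([np.cos(np.radians(az)),np.sin(np.radians(az)),0]); t=np.radians(t)
    z=np.cos(t)*a-np.sin(t)*np.array([0,0,1]); y=np.cross([0,0,1],a)*-1
    # initially a=A az117,y az27 : y = az-90
    return np.stack([np.cross(y,z),y,z],1)
E
python3 - <<'E'
from h import *
s=telemetry.observe(); print(s["q"],s["position"])
R0,p0=cur()
R1=standR(117.4); print("A: tilt at yaw kept",plan(R0,p0,R1,p0)[0])
for az in (-36,-10,20):
    R2=standR(az); print(az,plan(R1,p0,R2,p0)[0],plan(R0,p0,R2,p0)[0])
E
```

```text
[-15.9889  16.0547  98.4675 -23.5623  50.2383 -30.6424] [ 0.4907 -0.1007  0.1735]
A: tilt at yaw kept [-0.0634 89.9704 -0.0032]
-36 [-139.0276   -0.       64.8296] [-54.4739  26.6249 149.4932]
-10 [-115.4636   -0.       53.8416] [-46.4002  47.3632 127.2879]
20 [-88.2744  -0.      41.163 ] [-36.2053  65.6366  99.264 ]
```

```bash
cat > kin.py <<'E'
from h import *
from scipy.optimize import least_squares
def E(ax,d): return Ro.from_euler(ax,d,degrees=True).as_matrix()
def fk(q,k):
    d1,L1,L2,off,L,wo=k
    R=E('z',q[0])@E('y',q[1]); p=np.array([0,0,d1])+E('z',q[0])@[0,off,0]+R@[0,0,L1]
    R=R@E('y',q[2]); p=p+R@[0,0,L2]
    R=R@E('z',k6*q[3])@E('y',q[4]); p=p+R@[0,0,L]+R@[0,wo,0]*0
    R=R@E('z',q[5]+k7)
    return p,R
k6,k7=1,90
D=[([-80.803,21.836,74.380,0,83.859,-12.338],[.2018,-.5113,.2308],[[.9302,.36706,-.0002],[.36706,-.9302,.0013],[.0003,-.0013,-1]]),
([-15.979,19.4384,101.5945,-26.1577,44.3169,-26.8846],[.4919,-.1016,.1344],[[-.418,.888,.194],[.804,.461,-.376],[-.423,-.001,-.906]]),
([-15.9889,16.0547,98.4675,-23.5623,50.2383,-30.6424],[.4907,-.1007,.1735],[[-.418,.888,.194],[.805,.46,-.375],[-.422,-.001,-.907]])]
def fit():
    return least_squares(lambda k:np.concatenate([fk(q,k)[0]-p for q,p,_ in D])*1000,[.2,.4,.4,.1,.25,0])
K=fit().x
LO=np.array([-178,-50.7,12.7,-81.4,10,-165]);HI=np.array([178,133,142,261,163,165])
def ik(p,R,q0):
    f=lambda q:np.concatenate([(fk(q,K)[0]-p)*1000,np.degrees(Ro.from_matrix(R.T@fk(q,K)[1]).as_rotvec())])
    r=least_squares(f,np.clip(q0,LO+.1,HI-.1),bounds=(LO,HI)); return r.x,np.abs(r.fun).max()
E
python3 - <<'E'
from kin import *
r=fit(); print(r.x,np.abs(r.fun).max())
for q,p,R in D: print(fk(q,K)[1]-np.array(R))
for az in (-60,-36,-10,20,60,117):
    R=standR(az); g=MAT+[0,0,.108]
    for up in (.01,.12): print(az,up,*ik(g+[0,0,up]+.0187*R[:,2],R,[-30,0,110,0,30,90 if az<0 else 40]))
E
```

```text
[-0.0806  0.5822  0.3097  0.1044  0.1943  0.    ] 15.918203851770674
[[-0.  0. -0.]
 [ 0.  0. -0.]
 [-0.  0.  0.]]
[[ 0.0001 -0.0004 -0.0002]
 [ 0.0001 -0.0003  0.0001]
 [ 0.0001 -0.0002 -0.0002]]
[[ 0.0002 -0.0003 -0.0004]
 [-0.0005  0.0005 -0.0001]
 [-0.0001  0.      0.0005]]
-60 0.01 [-44.7865  18.5741 115.5557 -66.739   10.     165.    ] 22.28224855738968
-60 0.12 [-44.193   11.3128 109.5137 -67.8206  11.7514 165.    ] 9.589843637440643
-36 0.01 [-52.9448  20.4287 131.277  154.8678  38.4579 -77.1662] 2.220446049250313e-13
-36 0.12 [-52.9448  10.412  117.3698 126.7344  19.2442 -45.6629] 1.1102230246251565e-13
-10 0.01 [-62.286   21.9131 127.7352 110.276   49.8463 -58.4666] 2.220446049250313e-13
-10 0.12 [-62.286   12.4793 114.3333  89.5088  45.8059 -27.9531] 1.942890293094024e-13
20 0.01 [-66.3656  26.3944 117.0044  77.1778  68.0663 -50.0981] 1.249000902703301e-13
20 0.12 [-66.3656  18.4452 104.7196  70.3846  73.7825 -29.537 ] 6.106226635438361e-13
60 0.01 [-63.1779  34.0897  98.4237  49.5521  94.5885 -51.7616] 5.551115123125783e-14
60 0.12 [-63.1779  28.0648  86.9345  52.0012 105.7179 -37.9983] 1.6653345369377348e-13
117 0.01 [-51.3317  42.6353  77.4932  12.7351 123.7478 -77.8558] 1.6653345369377348e-13
117 0.12 [-51.3317  38.3674  65.3847  16.4322 139.6116 -72.3515] 5.273559366969494e-13
```

```bash
cat >> kin.py <<'E'
def path(p0,R0,p1,R1,q,n=12):
    rv=Ro.from_matrix(R0.T@R1).as_rotvec(); out=[]
    for i in range(1,n+1):
        s=i/n; q,e=ik(p0+s*(p1-p0),R0@Ro.from_rotvec(s*rv).as_matrix(),q); out.append((q,e))
    return out
E
python3 - <<'E'
from kin import *
s=telemetry.observe(); R0,p0=cur()
R1=standR(20); c=np.array([.40,-.22,.27])
gp=p0-.0187*R0[:,2]
print("move",1000*R0.T@(np.array([.40,-.20,.29])-p0), plan(R0,p0,R1,p0)[0])
pp=np.array([.40,-.20,.29])
for q,e in path(p0,R0,pp,R0,s["q"],4): print(q.round(1),round(e,2))
print()
for q,e in path(pp,R0,pp,R1,q): print(q.round(1),round(e,2))
E
```

```text
move [ -91.1638 -126.3756  -85.9104] [-36.2053  65.6366  99.264 ]
[-20.9  13.   97.4 -20.8  52.3 -38. ] 0.0
[-25.3  10.3  95.5 -18.2  55.3 -44.8] 0.0
[-30.1   7.9  93.  -15.5  58.6 -51.8] 0.0
[-35.1   6.1  89.9 -12.8  62.2 -58.7] 0.0

[-37.8   6.5  88.2  -5.5  66.  -56.3] 0.0
[-40.7   6.8  87.1   1.5  69.4 -53.5] 0.0
[-43.7   7.1  86.8   8.4  72.3 -50.3] 0.0
[-46.6   7.2  87.1  15.2  74.6 -46.9] 0.0
[-49.6   7.2  88.   22.   76.3 -43.4] 0.0
[-52.5   7.2  89.7  28.7  77.5 -39.9] 0.0
[-55.2   7.   91.9  35.4  78.2 -36.4] 0.0
[-57.8   6.8  94.6  42.   78.4 -33. ] 0.0
[-60.1   6.4  97.8  48.6  78.3 -29.8] 0.0
[-62.2   6.1 101.3  55.2  77.9 -26.6] 0.0
[-63.9   5.6 105.1  61.8  77.1 -23.5] 0.0
[-65.3   5.1 109.1  68.5  76.1 -20.5] 0.0
```

>>> apply_moves(
  series=[
    [-15.2,-21,-14.3,0,0,0,0],
    [-15.2,-21,-14.3,0,0,0,0],
    [-15.2,-21,-14.3,0,0,0,0],
    [-15.2,-21,-14.3,0,0,0,0],
    [-15.2,-21,-14.3,0,0,0,0],
    [-15.2,-21,-14.3,0,0,0,0],
    [0,0,0,-2.59,4.69,7.09,0],
    [0,0,0,-2.59,4.69,7.09,0],
    [0,0,0,-2.59,4.69,7.09,0],
    [0,0,0,-2.59,4.69,7.09,0],
    [0,0,0,-2.59,4.69,7.09,0],
    [0,0,0,-2.59,4.69,7.09,0],
  ],
)

```text
time_s: 7.28
position: [0.4006, -0.1998, 0.2895]
tool_rot: [[0.151, 0.909, 0.388], [0.967, -0.217, 0.132], [0.205, 0.355, -0.912]]
ft_force: [0.4, 0.4, -3.9]
grip_width: 0.0475
gripper_force: 62.5
```

Run:
```python
from h import *
s=telemetry.observe(); print(s["q"].tolist(),s["position"].tolist(),s["tool_rot"].tolist())
```

```text
[-55.849031821255714, 2.726409409124421, 93.79943173261222, 23.86264889927101, 77.81109919153396, -48.68096234213875] [0.400564669153196, -0.19981225266248676, 0.28952330450318253] [[0.1511247432502811, 0.9091997140662291, 0.3879654519663106], [0.9670823887818466, -0.21726857122474993, 0.13246139537975762], [0.20472656223737407, 0.3551763616850687, -0.9121056884016369]]
```

>>> apply_moves(
  series=[
    [0,0,0,-2.59,4.69,7.09,0],
    [0,0,0,-2.59,4.69,7.09,0],
    [0,0,0,-2.59,4.69,7.09,0],
    [0,0,0,-2.59,4.69,7.09,0],
    [0,0,0,-2.59,4.69,7.09,0],
    [0,0,0,-2.59,4.69,7.09,0],
    [0,0,0,-2.59,4.69,7.09,0],
    [0,0,0,-2.59,4.69,7.09,0],
    [0,0,0,0,0,0,0],
    [0,0,0,0,0,0,0],
  ],
)

```text
time_s: 8.52
position: [0.4008, -0.2003, 0.2898]
tool_rot: [[0.396, 0.343, 0.852], [0.149, -0.939, 0.309], [0.906, 0.004, -0.423]]
ft_force: [-0.4, -0.2, -3.6]
grip_width: 0.0473
gripper_force: 62.8
```

Run:
```python
from h import *
s=telemetry.observe(); print(s["q"].tolist(),s["position"].tolist(),s["tool_rot"].tolist())
for n in("scene","top"):
    im=snap(n); 
    F,P=cloud(n); f=F.astype(int); p0=s["position"]
    near=np.linalg.norm(P-p0,axis=2)<.17
    b=near&(f[...,2]>f[...,0]+40); w=near&(f.min(2)>150)&(abs(f[...,0]-f[...,2])<50)
    print(n,b.sum(),w.sum(),np.nanmin(P[b],0),np.nanmax(P[b],0),P[w].mean(0) if w.any() else 0)
    if n=="scene": 
        # side edges of blue body: fit planes to the blue+white points
        q=P[b|w]; np.save("tinpts.npy",q)
cv2.imwrite("pics/s2.png",cv2.resize(np.load("scene.npz")["f"][...,::-1][0:300,120:520],(800,600)))
```

```text
[-77.65783753633836, 6.4708400670195685, 113.6413036020692, 64.61151815729718, 83.79046297281768, -30.686065366245497] [0.4008425028436877, -0.20029194553676197, 0.28976683659104197] [[0.39588078360612555, 0.34345418788370125, 0.8516558142797754], [0.1490322298617245, -0.9391590668962623, 0.309466705041083], [0.9061279157127001, 0.004412243385147907, -0.4229807708093456]]
scene 206 0 [ 0.3719 -0.2131  0.1986] [ 0.4203 -0.172   0.3213] 0Traceback (most recent call last):
  File "<stdin>", line 8, in <module>
    res = np.fmin.reduce(a, axis=axis, out=out, **kwargs)
ValueError: zero-size array to reduction operation fmin which has no identity
```

```bash
python3 - <<'E'
import re
s=open('kin.py').read()
s=s.replace("D=[","D=[([-55.849,2.7264,93.7994,23.8626,77.8111,-48.681],[.40056,-.19981,.28952],0),([-77.6578,6.4708,113.6413,64.6115,83.7905,-30.6861],[.40084,-.20029,.28977],0),\n")
s=s.replace("p=p+R@[0,0,L2]","p=p+R@[a3,0,L2]").replace("R=R@E('z',k6*q[3])@E('y',q[4]); p=p+R@[0,0,L]+R@[0,wo,0]*0","R=R@E('z',k6*q[3]); p=p+R@[wx,wo,0]; R=R@E('y',q[4]); p=p+R@[lx,0,L]").replace("d1,L1,L2,off,L,wo=k","d1,L1,L2,off,L,wo,a3,wx,lx=k")
s=s.replace("[.2,.4,.4,.1,.25,0])","[.2,.4,.4,.1,.25,0,0,0,0])")
open('kin.py','w').write(s)
E
python3 - <<'E'
from kin import *
r=fit(); print(K,np.abs(r.fun).max())
Rg=Ro.from_matrix([[-.416,.888,.195],[.804,.46,-.377],[-.425,0,-.905]]).as_matrix(); pg=np.array([.4912,-.1013,.0140])
T=np.array([.5004,-.1205,.0240]); 
c=Rg.T@(T-pg); c[1]=0; ax=Rg.T@A
R0,p0=cur(); print("axis now",R0@ax,"tin c",p0+R0@c, c, ax)
R1=R0@Ro.from_rotvec(np.cross(R0.T@(R0@ax),R0.T@[0,0,1])).as_matrix(); print(np.degrees(np.cross(ax,R0.T@[0,0,1])), R1@ax)
p1=MAT+[0,0,.0765+.010]-R1@c
print(p1, 1000*R1.T@(p1-p0), "down10mm",R1.T@[0,0,-10])
for z in (.29,p1[2]): print(ik(np.array([p1[0],p1[1],z]),R1,telemetry.observe()["q"]))
E
```

```text
[ 0.13    0.5371  0.3508  0.1175  0.2574 -0.0001  0.1027  0.0003 -0.    ] 0.26133150617942136
axis now [-0.0039  0.0032  1.0001] tin c [ 0.3917 -0.2037  0.2686] [-0.0235  0.     -0.    ] [ 0.9054 -0.0003 -0.4248]
[ 0.1056 -0.145   0.2252] [ 0.     -0.      1.0001]
[ 0.4324 -0.3066  0.1078] [-167.8136  110.7428   70.9981] down10mm [-9.0529  0.0025  4.248 ]
(array([-76.535 ,  16.7136,  99.029 ,  64.5469,  84.8131, -26.0335]), np.float64(5.551115123125783e-14))
(array([-76.5376,  35.8487, 110.0945,  70.1588,  72.9375, -54.401 ]), np.float64(5.551115123125783e-14))
```

>>> apply_moves(
  series=[
    [0,0,0,0.1,-0.15,0.23,0],
    [-16.8,11.1,7.1,0,0,0,0],
    [-16.8,11.1,7.1,0,0,0,0],
    [-16.8,11.1,7.1,0,0,0,0],
    [-16.8,11.1,7.1,0,0,0,0],
    [-16.8,11.1,7.1,0,0,0,0],
    [-16.8,11.1,7.1,0,0,0,0],
    [-16.8,11.1,7.1,0,0,0,0],
    [-16.8,11.1,7.1,0,0,0,0],
    [-16.8,11.1,7.1,0,0,0,0],
    [-16.8,11.1,7.1,0,0,0,0],
    [0,0,0,0,0,0,0],
  ],
)

```text
time_s: 10.12
position: [0.4323, -0.3068, 0.1062]
tool_rot: [[0.399, 0.342, 0.851], [0.142, -0.94, 0.311], [0.906, -0.004, -0.424]]
ft_force: [0.0, -0.1, -3.0]
grip_width: 0.0472
gripper_force: 62.7
```

Run:
```python
from h import *
R0,p0=cur(); print("tin c",p0+R0@[-.0235,0,0],"axis",R0@[.9054,-.0003,-.4248])
for n in("scene","top"):
    im=snap(n); F,P=cloud(n); f=F.astype(int)
cv2.imwrite("pics/s2.png",np.hstack([cv2.resize(np.load(n+".npz")["f"][...,::-1][a:a+120,b:b+100],(400,480),interpolation=2) for n,a,b in(("scene",120,200),("top",180,300))]))
```

```text
tin c [ 0.4229 -0.3101  0.0849] axis [ 0.0003 -0.0035  1.0001]
```

View pics/s2.png

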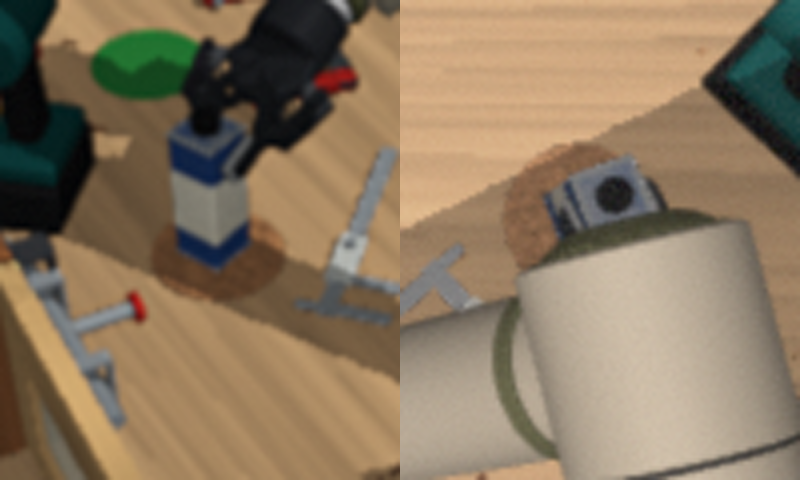

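The tin hangs upright over the mat, its foot near (215,250) in the left crop against a mat centre of (220,258). I'll lower it now.

>>> apply_moves(
  series=[
    [-1.8,0,0.85,0,0,0,0],
    [-1.8,0,0.85,0,0,0,0],
    [-1.8,0,0.85,0,0,0,0],
    [-0.9,0,0.42,0,0,0,0],
    [-0.5,0,0.2,0,0,0,0],
    [0,0,0,0,0,0,0],
  ],
)

```text
time_s: 10.98
position: [0.4321, -0.3062, 0.0998]
tool_rot: [[0.398, 0.342, 0.851], [0.142, -0.94, 0.311], [0.906, -0.003, -0.423]]
ft_force: [-1.5, -0.4, 2.7]
grip_width: 0.0477
gripper_force: 63.2
```

>>> apply_moves(
  series=[
    [0,0,0,0,0,0,0.7],
    [0,0,0,0,0,0,0.9],
    [0,0,0,0,0,0,0.9],
    [0,0,0,0,0,0,0.9],
    [0,0,0,0,0,0,0.9],
    [0,0,0,0,0,0,0.9],
  ],
)

```text
time_s: 11.72
position: [0.4321, -0.3062, 0.0995]
tool_rot: [[0.399, 0.342, 0.851], [0.142, -0.94, 0.311], [0.906, -0.003, -0.424]]
ft_force: [0.6, 0.2, 1.4]
grip_width: 0.0765
gripper_force: 0.0
```

>>> apply_moves(
  series=[
    [0,0,-5,0,0,0,0.9],
    [0,0,-10,0,0,0,0.9],
    [0,0,-15,0,0,0,0.9],
    [0,0,-20,0,0,0,0.9],
    [0,0,-25,0,0,0,0.9],
    [0,0,-25,0,0,0,0.9],
    [0,0,-25,0,0,0,0.9],
    [0,0,0,0,0,0,0.9],
  ],
)

```text
time_s: 12.72
position: [0.3244, -0.3464, 0.153]
tool_rot: [[0.4, 0.339, 0.852], [0.143, -0.941, 0.307], [0.905, -0.001, -0.425]]
ft_force: [-0.4, 0.4, -0.1]
grip_width: 0.0769
gripper_force: 0.0
```

Run:
```python
from kin import *
s=telemetry.observe(); print(s["position"],s["q"],s["grip_width"])
snap("scene"); snap("top")
cv2.imwrite("pics/s3.png",np.hstack([cv2.resize(np.load(n+".npz")["f"][...,::-1][a:a+120,b:b+100],(400,480),interpolation=2) for n,a,b in(("scene",120,200),("top",180,300))]))
# refine the knob / gate using both views (arm out of the way now)
for n in("scene","top"):
    F,P=cloud(n); m=(P[...,0]>.585)&(P[...,0]<.625)&(abs(P[...,1]+.14)<.03)&(P[...,2]>.14)&(P[...,2]<.18)
    q=P[m]; print(n,len(q),q.mean(0) if len(q) else ""); print(q[np.argsort(q[:,0])][::max(1,len(q)//12)])
    m=(abs(P[...,0]-.43)<.05)&(abs(P[...,1]+.31)<.06)&(P[...,2]>.12)&(P[...,2]<.165);q=P[m]; print("tin top",len(q),q.mean(0) if len(q) else "",np.median(q[:,2]) if len(q) else "")
```

```text
[ 0.3244 -0.3464  0.153 ] [-91.6779  30.1385 108.8266  57.8529  84.1392 -52.0534] 0.07694498852963869
scene 72 [ 0.6077 -0.1433  0.1591]
[[ 0.5855 -0.1409  0.1624]
 [ 0.5887 -0.137   0.1514]
 [ 0.5928 -0.1398  0.1592]
 [ 0.5974 -0.138   0.1552]
 [ 0.6018 -0.1357  0.1553]
 [ 0.605  -0.1406  0.1609]
 [ 0.61   -0.1366  0.1629]
 [ 0.6139 -0.1377  0.1521]
 [ 0.6168 -0.1379  0.1535]
 [ 0.6204 -0.1641  0.146 ]
 [ 0.6217 -0.1648  0.158 ]
 [ 0.6226 -0.1381  0.1565]]
tin top 193 [ 0.4263 -0.3008  0.1354] 0.13421249967383708
top 69 [ 0.6078 -0.1439  0.1605]
[[ 0.5856 -0.1422  0.1564]
 [ 0.5887 -0.1388  0.1676]
 [ 0.5937 -0.1421  0.1588]
 [ 0.5961 -0.142   0.1608]
 [ 0.6002 -0.1422  0.1561]
 [ 0.6033 -0.1338  0.1547]
 [ 0.6062 -0.1451  0.1553]
 [ 0.609  -0.1338  0.1553]
 [ 0.613  -0.1419  0.1629]
 [ 0.6163 -0.142   0.1612]
 [ 0.6195 -0.1364  0.1598]
 [ 0.6209 -0.1622  0.1557]
 [ 0.6213 -0.139   0.1642]
 [ 0.623  -0.1422  0.1581]]
tin top 306 [ 0.4233 -0.3057  0.1375] 0.13547861274833906
```

View pics/s3.png

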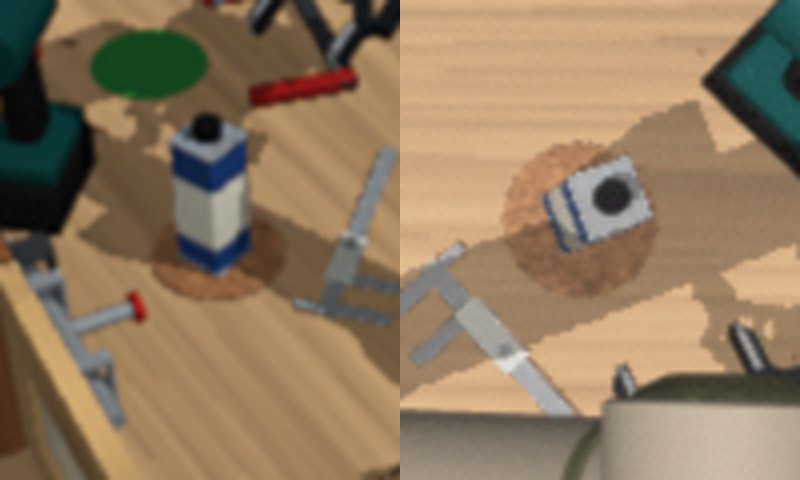

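The tin stands upright near the middle of the cork mat, with its cap at (612,195) in the right crop. The arm is clear of it. Next I'll plan the bolt.

```bash
cat >> h.py <<'E'
KN=np.array([.6025,-.139,.155]); yaw=-np.arctan(.0915)
GX=np.array([np.cos(yaw),np.sin(yaw),0]); GY=np.array([-np.sin(yaw),np.cos(yaw),0])
def knobR(sg,s=15,dyaw=0):
    s=np.radians(s); z=np.array([0,0,-np.cos(s)])+np.sin(s)*GX; y=sg*GY
    return Ro.from_euler('z',dyaw,degrees=True).as_matrix()@np.stack([np.cross(y,z),y,z],1)
E
python3 - <<'E'
from kin import *
F,P=cloud("top")
for u in list(range(200,212))+list(range(304,316)):
    c=P[125:150,u]; c=c[abs(c[:,2]-.2)<.006]
    if len(c): print(u,len(c),c.min(0)[:2],c.max(0)[:2])
m=(abs(P[...,2]-.2)<.006)&(P[...,1]>-.17)&(P[...,1]<.1)&(P[...,0]>.64)&(P[...,0]<.70)
q=P[m]; b=np.polyfit(q[:,1],q[:,0],1); print("leaf mid line",b)
R0,p0=cur(); q0=telemetry.observe()["q"]
H=np.array([.675,.112,0])
for sg in (1,-1):
    R1=knobR(sg); g=KN-.004*GX; p1=g+.0187*R1[:,2]; up=p0+[0,0,.17]
    print("sg",sg, plan(R0,up,R1,p1+[0,0,.12]))
    qq=q0
    for a,b,c,d in ((p0,R0,up,R0),(up,R0,up,R1),(up,R1,p1+[0,0,.12],R1),(p1+[0,0,.12],R1,p1,R1)):
        for qq,e in path(a,b,c,d,qq,4): print(qq.round(1),round(e,2))
        print()
    pd=p1+.047*GY
    Rz=Ro.from_euler('z',-31,degrees=True).as_matrix(); print("final",H+Rz@(pd-H),ik(H+Rz@(pd-H),Rz@R1,qq))
E
```

```text
200 11 [0.6757 0.1189] [0.7029 0.1204]
201 6 [0.6899 0.1169] [0.7025 0.1179]
203 4 [0.6751 0.1112] [0.6839 0.1117]
204 7 [0.6752 0.1082] [0.6927 0.1093]
205 5 [0.6752 0.1053] [0.6894 0.1063]
206 6 [0.6729 0.1029] [0.6889 0.1035]
207 5 [0.6756 0.1002] [0.6861 0.1006]
208 6 [0.6741 0.0972] [0.6889 0.0978]
209 7 [0.6736 0.0948] [0.6885 0.0953]
210 7 [0.6726 0.0919] [0.6883 0.0924]
211 7 [0.6722 0.0889] [0.689  0.0898]
304 7 [ 0.649  -0.1677] [ 0.6668 -0.1673]
305 7 [ 0.6506 -0.1706] [ 0.666 -0.17 ]
306 8 [ 0.6479 -0.1734] [ 0.6655 -0.1727]
307 6 [ 0.6484 -0.1762] [ 0.6638 -0.1755]
308 6 [ 0.6481 -0.1786] [ 0.6625 -0.1781]
309 6 [ 0.6493 -0.1818] [ 0.6627 -0.1811]
312 3 [ 0.6486 -0.1899] [ 0.656  -0.1893]
313 15 [ 0.6448 -0.1928] [ 0.6838 -0.1918]
314 15 [ 0.644  -0.1956] [ 0.683  -0.1947]
315 15 [ 0.6436 -0.1982] [ 0.683  -0.1975]
leaf mid line [0.0918 0.6725]
sg 1 (array([  67.1562,  -23.0063, -144.377 ]), array([-232.1175,  230.5033,  130.064 ]), array([ 80.7952, -98.787 , 328.0857]))
[-91.5  25.4 106.6  57.5  87.9 -46. ] 0.0
[-91.5  21.  103.8  57.5  91.8 -40. ] 0.0
[-91.5  17.2 100.
[... 1013 characters left out ...]
6 -33.9] 0.0
[-91.5  14.   96.6  58.6  99.3 -27.9] 0.0

[-88.4   9.2  94.2  50.5  92.6 -16.2] 0.0
[-83.3   6.1  90.9  40.   87.3  -3.1] 0.0
[-76.3   5.   86.8  27.3  84.4  11.5] 0.0
[-68.6   6.1  82.3  13.4  84.9  26.2] 0.0

[-56.8   7.6  83.1  11.9  80.   37.3] 0.0
[-45.4  10.9  81.7   9.9  76.   48.4] 0.0
[-35.   15.7  78.    7.7  73.4  58.8] 0.0
[-26.2  21.5  72.    5.6  72.5  68. ] 0.0

[-26.2  22.7  75.2   5.7  68.2  67.6] 0.0
[-26.2  24.1  78.1   5.9  63.9  67.1] 0.0
[-26.2  25.8  80.7   6.2  59.6  66.6] 0.0
[-26.2  27.6  83.1   6.5  55.4  66. ] 0.0

final [ 0.512  -0.0284  0.1369] (array([-13.4585,  19.3182,  97.7513,  -7.5922,  49.302 , 117.0366]), np.float64(1.4432899320127035e-12))
```

>>> apply_moves(
  series=[
    [30.8,0,-14.4,0,0,0,0.6],
    [30.8,0,-14.4,0,0,0,0.6],
    [30.8,0,-14.4,0,0,0,0.6],
    [30.8,0,-14.4,0,0,0,0.6],
    [30.8,0,-14.4,0,0,0,0.6],
    [0,0,0,-2.8,-8.18,3.3,0.5],
    [0,0,0,-2.8,-8.18,3.3,0.5],
    [0,0,0,-2.8,-8.18,3.3,0.5],
    [0,0,0,-2.8,-8.18,3.3,0.5],
    [0,0,0,-2.8,-8.18,3.3,0.5],
    [0,0,0,-2.8,-8.18,3.3,0.5],
    [0,0,0,0,0,0,0.5],
  ],
)

```text
time_s: 14.32
position: [0.3276, -0.3442, 0.3224]
tool_rot: [[0.962, -0.085, 0.259], [-0.082, -0.996, -0.022], [0.259, -0.0, -0.966]]
ft_force: [-0.2, 0.2, -0.8]
grip_width: 0.043
gripper_force: 0.0
```

>>> apply_moves(
  series=[
    [25.8,-25.6,14.45,0,0,0,0.5],
    [25.8,-25.6,14.45,0,0,0,0.5],
    [25.8,-25.6,14.45,0,0,0,0.5],
    [25.8,-25.6,14.45,0,0,0,0.5],
    [25.8,-25.6,14.45,0,0,0,0.5],
    [25.8,-25.6,14.45,0,0,0,0.5],
    [25.8,-25.6,14.45,0,0,0,0.5],
    [25.8,-25.6,14.45,0,0,0,0.5],
    [25.8,-25.6,14.45,0,0,0,0.5],
    [0,0,0,0,0,0,0.5],
    [0,0,0,0,0,0,0.5],
  ],
)

```text
time_s: 15.7
position: [0.6029, -0.1398, 0.2563]
tool_rot: [[0.962, -0.09, 0.257], [-0.087, -0.996, -0.021], [0.258, -0.002, -0.966]]
ft_force: [-0.2, -0.5, -0.3]
grip_width: 0.0428
gripper_force: 0.0
```

Run:
```python
from h import *
im=snap("wrist"); cv2.imwrite("pics/w4.png",im["frame"][...,::-1])
R0,p0=cur(); R1=knobR(-1); g=KN-.004*GX; p1=g+.0187*R1[:,2]
print(telemetry.observe()["grip_width"],p0,plan(R0,p0,R1,p1)); print("knob in tool",1000*R0.T@(KN-p0))
F,P=cloud("wrist"); f=F.astype(int)
m=(f[...,0]>110)&(f[...,1]<70)&(f[...,2]<70)&(P[...,2]>.13)&(P[...,2]<.18); q=P[m]; print("red",len(q),q.mean(0) if len(q) else 0, q.min(0) if len(q) else 0,q.max(0) if len(q) else 0)
m=(P[...,0]>.59)&(P[...,0]<.615)&(abs(P[...,1]+.14)<.02)&(P[...,2]>.145)&(P[...,2]<.175);q=P[m]; print("shank",len(q),q.mean(0) if len(q) else 0,q.min(0) if len(q) else 0,q.max(0) if len(q) else 0)
```

```text
0.04288571696824022 [ 0.6028 -0.1401  0.2567] (array([-0.0755,  0.0374,  0.0093]), array([-30.6147,  -1.0577, 115.7699]), array([-30.5389,  -0.9101, 115.7912]))
knob in tool [-26.6868  -0.9327  98.1239]
red 201 [ 0.5786 -0.1391  0.1648] [ 0.575  -0.1505  0.1533] [ 0.5822 -0.128   0.1693]
shank 427 [ 0.6025 -0.1413  0.1601] [ 0.59   -0.1478  0.1566] [ 0.615  -0.1348  0.1628]
```

View pics/w4.png

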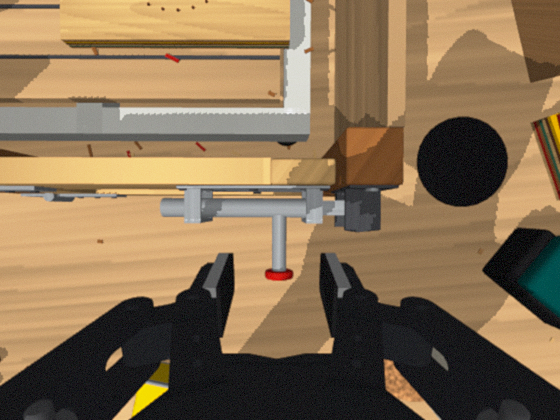

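The wrist view shows the shank at (279,240) centred between the fingers, with the red head at (279,274). The straps are at (195,205) and (314,205), and the keeper is at (362,210). I'll descend and grip.

>>> apply_moves(
  series=[
    [-3.8,0.2,14.5,0,0,0,0.5],
    [-3.8,0.2,14.5,0,0,0,0.5],
    [-3.8,0.2,14.5,0,0,0,0.5],
    [-3.8,0.2,14.5,0,0,0,0.5],
    [-3.8,0.2,14.5,0,0,0,0.5],
    [-3.8,0.2,14.5,0,0,0,0.5],
    [-3.8,0,14.5,0,0,0,0.5],
    [-3.8,0,14.5,0,0,0,0.5],
    [0,0,0,0,0,0,0.5],
  ],
)

```text
time_s: 16.88
position: [0.6037, -0.1404, 0.1356]
tool_rot: [[0.963, -0.09, 0.256], [-0.088, -0.996, -0.022], [0.256, -0.001, -0.967]]
ft_force: [0.0, -0.2, 0.4]
grip_width: 0.0428
gripper_force: 0.0
```

>>> apply_moves(
  series=[
    [0,0,0,0,0,0,0],
    [0,0,0,0,0,0,0],
    [0,0,0,0,0,0,0],
    [0,0,0,0,0,0,0],
    [0,0,0,0,0,0,0],
  ],
  grip_force=60,
)

```text
time_s: 17.5
position: [0.6045, -0.1408, 0.1377]
tool_rot: [[0.962, -0.09, 0.259], [-0.087, -0.996, -0.024], [0.26, 0.0, -0.966]]
ft_force: [-0.7, 0.8, 5.6]
grip_width: 0.0101
gripper_force: 58.6
```

>>> apply_moves(
  series=[
    [0.5,0,-1.9,0,0,0,0],
    [0.5,0,-1.9,0,0,0,0],
    [0.5,0,-1.9,0,0,0,0],
    [0.5,0,-1.9,0,0,0,0],
    [0.5,0,-1.9,0,0,0,0],
    [0,0,0,0,0,0,0],
    [0,0,0,0,0,0,0],
  ],
)

```text
time_s: 18.38
position: [0.6041, -0.1406, 0.1469]
tool_rot: [[0.962, -0.09, 0.258], [-0.087, -0.996, -0.023], [0.259, -0.0, -0.966]]
ft_force: [2.0, -1.5, -1.9]
grip_width: 0.0102
gripper_force: 58.4
```

Run:
```python
from h import *
im=snap("wrist"); F,P=cloud("wrist"); f=F.astype(int)
m=(f[...,0]>110)&(f[...,1]<70)&(f[...,2]<70)&(P[...,2]>.13)&(P[...,2]<.19)&(P[...,0]>.55)&(P[...,0]<.62); q=P[m]; print("red",len(q),q.mean(0) if len(q) else 0, q.min(0) if len(q) else 0,q.max(0) if len(q) else 0)
m=(P[...,0]>.60)&(P[...,0]<.625)&(P[...,1]>-.22)&(P[...,1]<-.06)&(P[...,2]>.145)&(P[...,2]<.185);q=P[m]
for y in np.arange(-.2,-.06,.01):
    a=q[abs(q[:,1]-y)<.005]; print(round(y,2),len(a),np.percentile(a[:,2],95) if len(a) else "")
cv2.imwrite("pics/w5.png",im["frame"][...,::-1])
print(telemetry.observe()["position"],telemetry.observe()["ft_force"])
```

```text
red 505 [ 0.5778 -0.1383  0.1751] [ 0.5739 -0.1458  0.1724] [ 0.5811 -0.1307  0.1774]
-0.2 702 0.18495926476309246
-0.19 475 0.18486918999164478
-0.18 67 0.18460755206099613
-0.17 142 0.1849656142489387
-0.16 447 0.18448720268682486
-0.15 897 0.1837640228574569
-0.14 1268 0.1715538383904962
-0.13 620 0.18426323802996106
-0.12 140 0.1773650702103748
-0.11 0 
-0.1 0 
-0.09 0 
-0.08 0 
-0.07 0 
-0.06 0 
[ 0.6041 -0.1406  0.1468] [ 1.9613 -1.8971 -2.2049]
```

View pics/w5.png

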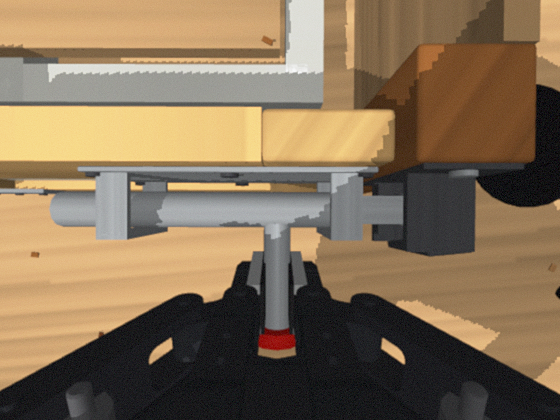

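The grip is on the shank and the bolt is lifted. The red head is at (277,342), about 9 mm higher than before, with only the bolt's weight on the wrist. Now I'll draw it.

>>> apply_moves(
  series=[
    [0,-2,0,0,0,0,0],
    [0,-3,0,0,0,0,0],
    [0,-3,0,0,0,0,0],
    [0,-3,0,0,0,0,0],
    [0,0,0,0,0,0,0],
  ],
)

```text
time_s: 19.05
position: [0.6051, -0.1291, 0.1468]
tool_rot: [[0.962, -0.09, 0.258], [-0.087, -0.996, -0.023], [0.259, -0.001, -0.966]]
ft_force: [2.5, 1.0, -2.1]
grip_width: 0.0094
gripper_force: 58.4
```

>>> apply_moves(
  series=[
    [0,-4,0,0,0,0,0],
    [0,-4,0,0,0,0,0],
    [0,-4,0,0,0,0,0],
    [0,-4,0,0,0,0,0],
    [0,-4,0,0,0,0,0],
    [0,-4,0,0,0,0,0],
    [0,-4,0,0,0,0,0],
    [0,-4,0,0,0,0,0],
    [0,-3,0,0,0,0,0],
    [0,0,0,0,0,0,0],
    [0,0,0,0,0,0,0],
  ],
)

```text
time_s: 20.42
position: [0.6083, -0.0945, 0.1469]
tool_rot: [[0.962, -0.09, 0.258], [-0.087, -0.996, -0.023], [0.259, -0.001, -0.966]]
ft_force: [2.4, 1.1, -1.8]
grip_width: 0.0099
gripper_force: 58.6
```

Run:
```python
from kin import *
R0,p0=cur(); print(p0, telemetry.observe()["ft_force"])
for H in (np.array([.679,.112,0]),):
    r=p0-H; th=np.radians(2); 
    # per-row step for -4 deg yaw about the hinge: displacement in the tool frame at the start of a row (constant)
    for d in (-2,-4):
        Rz=Ro.from_euler('z',d,degrees=True).as_matrix()
        print(d,1000*R0.T@(H+Rz@(p0-H)-p0), np.degrees(Ro.from_matrix(R0.T@Rz@R0).as_rotvec()))
    q=telemetry.observe()["q"]
    for d in (-10,-20,-30):
        Rz=Ro.from_euler('z',d,degrees=True).as_matrix(); print(H+Rz@(p0-H),ik(H+Rz@(p0-H),Rz@R0,q))
```

```text
[ 0.6083 -0.0945  0.1469] [ 2.3808  1.1344 -1.8333]
-2 [-7.1193 -1.9371 -1.9051] [-0.5173  0.0014  1.9319]
-4 [-14.1689  -4.1302  -3.7913] [-1.0347  0.0027  3.8639]
[ 0.5735 -0.0791  0.1469] (array([-20.1561,  23.3844,  88.7373,   1.6607,  52.956 ,  84.1934]), np.float64(2.220446049250313e-13))
[ 0.5419 -0.0579  0.1469] (array([-17.6114,  20.6808,  93.3722,  -2.4582,  51.1013,  98.8595]), np.float64(1.1102230246251565e-13))
[ 0.5145 -0.0315  0.1469] (array([-13.9447,  18.6765,  96.6938,  -6.8952,  50.8047, 114.9445]), np.float64(1.1102230246251565e-13))
```

>>> apply_moves(
  series=[
    [-7.1,-1.9,-1.9,-0.52,0,1.93,0],
    [-7.1,-1.9,-1.9,-0.52,0,1.93,0],
    [-7.1,-1.9,-1.9,-0.52,0,1.93,0],
    [-7.1,-1.9,-1.9,-0.52,0,1.93,0],
    [-7.1,-1.9,-1.9,-0.52,0,1.93,0],
    [0,0,0,0,0,0,0],
  ],
)

```text
time_s: 21.18
position: [0.5732, -0.0798, 0.1469]
tool_rot: [[0.933, -0.261, 0.249], [-0.252, -0.965, -0.068], [0.258, 0.001, -0.966]]
ft_force: [1.6, -4.5, -3.0]
grip_width: 0.0099
gripper_force: 58.7
```

>>> apply_moves(
  series=[
    [-7.1,-1.7,-1.9,-0.52,0,1.93,0],
    [-7.1,-1.7,-1.9,-0.52,0,1.93,0],
    [-7.1,-1.7,-1.9,-0.52,0,1.93,0],
    [-7.1,-1.7,-1.9,-0.52,0,1.93,0],
    [-7.1,-1.7,-1.9,-0.52,0,1.93,0],
    [0,0,0,0,0,0,0],
  ],
)

```text
time_s: 21.92
position: [0.5415, -0.0598, 0.1468]
tool_rot: [[0.875, -0.424, 0.233], [-0.41, -0.906, -0.111], [0.258, 0.001, -0.966]]
ft_force: [-0.7, -5.5, -2.6]
grip_width: 0.0104
gripper_force: 58.7
```

Run:
```python
from h import *
snap("scene"); F,P=cloud("scene")
m=(abs(P[...,2]-.2)<.005)&(P[...,0]>.5)&(P[...,0]<.72)&(P[...,1]>-.23)&(P[...,1]<.13); q=P[m]
for y in np.arange(-.2,.13,.02):
    a=q[abs(q[:,1]-y)<.004]; print(round(y,2),len(a),a[:,0].min() if len(a) else "",np.median(a[:,0]) if len(a) else "")
cv2.imwrite("pics/s6.png",cv2.resize(F[80:380,130:430,::-1],(600,600)))
```

```text
-0.2 32 0.6439777302589571 0.6642479843940328
-0.18 0  
-0.16 4 0.5558244202859415 0.5610702221049554
-0.14 15 0.5547459910121034 0.5630596910531991
-0.12 11 0.5643847884066775 0.571751503981361
-0.1 12 0.5731757830784845 0.5829729537824766
-0.08 12 0.5826799263170416 0.5916810499689578
-0.06 16 0.5918122114486308 0.601635190706109
-0.04 22 0.5398176365420995 0.6077138920463061
-0.02 23 0.5375348066494396 0.6175239615114283
-0.0 14 0.6219135281519024 0.6294714801818821
0.02 18 0.6293413113308082 0.63941885521638
0.04 21 0.6373002781548093 0.6472944543912624
0.06 22 0.6496550756967405 0.6589892153325347
0.08 19 0.6567264305764308 0.6653076149811297
0.1 27 0.6662271136344879 0.6790556154724856
0.12 41 0.6751889687611388 0.6951255188446197
```

View pics/s6.png

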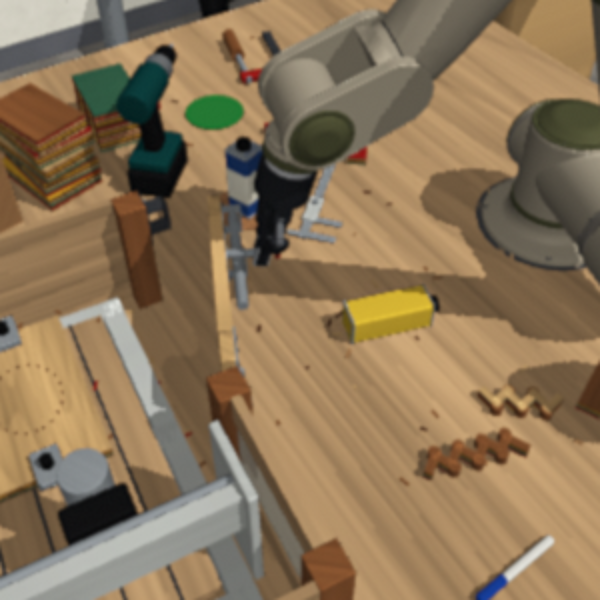

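The gate is open about 20° (leaf slope 25.1° less 5.2°). The tin at (243,175) stands untouched. I'll go on to 30°.

>>> apply_moves(
  series=[
    [-7.1,-1.6,-1.9,-0.52,0,1.93,0],
    [-7.1,-1.6,-1.9,-0.52,0,1.93,0],
    [-7.1,-1.6,-1.9,-0.52,0,1.93,0],
    [-7.1,-1.6,-1.9,-0.52,0,1.93,0],
    [-7.1,-1.6,-1.9,-0.52,0,1.93,0],
    [0,0,0,0,0,0,0],
    [0,0,0,0,0,0,0],
    [0,0,0,0,0,0,0],
    [0,0,0,0,0,0,0],
    [0,0,0,0,0,0,0],
    [0,0,0,0,0,0,0],
    [0,0,0,0,0,0,0],
  ],
)

```text
time_s: 23.48
position: [0.5136, -0.0346, 0.1469]
tool_rot: [[0.79, -0.576, 0.212], [-0.556, -0.817, -0.149], [0.259, 0.0, -0.966]]
ft_force: [2.7, -1.9, -3.0]
grip_width: 0.0099
gripper_force: 58.7
```

Run:
```python
from h import *
snap("scene"); snap("top"); F,P=cloud("scene")
m=(abs(P[...,2]-.2)<.005)&(P[...,0]>.5)&(P[...,0]<.72)&(P[...,1]>-.18)&(P[...,1]<.1); q=P[m]
q=q[abs(q[:,0]-(.668-.67*(.1-q[:,1])))<.04]
l=cv2.fitLine((q[:,:2]*1000).astype(np.float32),cv2.DIST_HUBER,0,.01,.01).ravel(); print(len(q),np.degrees(np.arctan(l[0]/l[1]))-5.25)
s=telemetry.observe(); print(s["position"],s["ft_force"],s["grip_width"],s["time_s"])
# hinge-to-knob distance along leaf -> bolt travel
th=-np.radians(5.25+30); R,p=cur(); g=p-.0187*R[:,2]; H=np.array([.679,.112,.147])
y=np.array([R[0,1],R[1,1],0]);y/=np.linalg.norm(y); print("along leaf now",(g-H)@y,"shot", (KN-H)@-GY)
F,P=cloud("top"); m=(abs(P[...,0]-.43)<.05)&(abs(P[...,1]+.31)<.06)&(P[...,2]>.12)&(P[...,2]<.165);q=P[m]; print("tin top",len(q),q.mean(0))
```

```text
579 29.982738
[ 0.5136 -0.0346  0.1469] [ 2.2687 -1.2913 -1.6287] 0.009971079132840597 23.575
along leaf now 0.2150894209145357 shot 0.2569264654689595
tin top 305 [ 0.4234 -0.3057  0.1375]
```

>>> apply_moves(
  series=[
    [0,-1,0,0,0,0,0],
    [0,-1,0,0,0,0,0],
    [0,0,0,0,0,0,0],
    [0,0,0,0,0,0,0],
    [0,0,0,0,0,0,0],
    [0,0,0,0,0,0,0],
    [0,0,0,0,0,0,0],
    [0,0,0,0,0,0,0],
  ],
)

```text
time_s: 24.58
position: [0.5129, -0.0337, 0.1461]
tool_rot: [[0.791, -0.576, 0.206], [-0.556, -0.817, -0.151], [0.256, 0.004, -0.967]]
ft_force: [-5.4, -8.7, -2.9]
grip_width: 0.01
gripper_force: 58.8
```

Run:
```python
from h import *
F,P=cloud("scene")
s=telemetry.observe(); print(s["position"],s["ft_force"],s["tool_rot"].T@s["ft_force"],s["qvel"])
print(env.close_job())
```

```text
[ 0.5129 -0.0337  0.1461] [-5.3834 -8.7417 -2.8657] [-0.127  10.2342  2.9756] [ 0.0913 -0.0332 -0.1177  0.0624 -0.014  -0.0411]
the job is handed in; nothing more can be done
None
```

I handed the job in at about 24.6 s of the 64 s allowed, with no verdict returned: the tin stands upright on the cork mat, and the gripper still holds the gate at about 30°, with the bolt drawn to what feels like its stop.

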